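Load the calibration bottle carrier

TASK

Gather the three calibration bottles with the red, yellow and blue caps into the white carrier: stand each one upright on the plate inside the collar of its cap's colour, without tipping any over on the way. Leave the green-capped bottle and the brown bottle standing where they are; they do not belong to the set.

Things in the scene. Friction and masses are not known exactly. Their poses are not given: they have to be found in the camera images.
- carrier: Bottle carrier, fixed to the bench while loading: white plate 96 mm (its x) by 276 mm (its y), 10 mm thick, with a 40 mm high steel carrying grip at each end. Origin: centre of its underside, on the worktop; z up. Three collars stand on it in a row along its y axis, centres at y = -84, 0 and +84 mm, x = 0; which colour is where differs each time.
- collar_red: Red plastic collar (open ring) fixed on the carrier: 76 mm outside, 68 mm inside diameter, 22 mm high. Origin: centre of its lower edge, level with the carrier's top (10 mm above the worktop), which is where a bottle standing in it has its underside; z up.
- collar_yellow: Yellow plastic collar (open ring) fixed on the carrier: 76 mm outside, 68 mm inside diameter, 22 mm high. Origin: centre of its lower edge, level with the carrier's top (10 mm above the worktop), which is where a bottle standing in it has its underside; z up.
- collar_blue: Blue plastic collar (open ring) fixed on the carrier: 76 mm outside, 68 mm inside diameter, 22 mm high. Origin: centre of its lower edge, level with the carrier's top (10 mm above the worktop), which is where a bottle standing in it has its underside; z up.
- bottle_red: Loose closed white plastic bottle with a red cap and a pink label, 52 mm diameter, 98 mm high, straight round body up to about 70 mm, cap 34 mm wide above 80 mm; about 0.15 kg. Stands upright on the worktop at the start. Origin: centre of its underside, z up along the bottle.
- bottle_yellow: Loose closed white plastic bottle with a yellow cap and a pale yellow label, 52 mm diameter, 98 mm high, straight round body up to about 70 mm, cap 34 mm wide above 80 mm; about 0.15 kg. Stands upright on the worktop at the start. Origin: centre of its underside, z up along the bottle.
- bottle_blue: Loose closed white plastic bottle with a blue cap and a pale blue label, 52 mm diameter, 98 mm high, straight round body up to about 70 mm, cap 34 mm wide above 80 mm; about 0.15 kg. Stands upright on the worktop at the start. Origin: centre of its underside, z up along the bottle.
- bottle_green: Loose closed plain white bottle with a green cap and blank white label, 52 mm diameter, 98 mm high; does not belong in the carrier. Origin: centre of its underside, z up.
- bottle_brown: Loose closed brown bottle with a black cap and a pale label, 42 mm diameter, 85 mm high; does not belong in the carrier. Origin: centre of its underside, z up.
Things that resemble listed ones, but are neither listed nor needed, are in the scene too. Leave any orange or purple look-alike of the bottle_brown alone.

How it is judged (in metres and radians):
At the end, for the whole second after the job is handed in: Red, yellow and blue capped bottles each stand still and upright (0.12 rad) in the collar of their own colour, within 12 mm of its centre and 6 mm of the carrier plate; the green-capped and the brown bottle stand upright within 30 mm of their starting places (horizontal distance between bottle_red and collar_red below 0.012 m and z of bottle_red in the frame of collar_red below 0.006 m and angle between each of bottle_red, bottle_yellow, bottle_blue, bottle_green, bottle_brown's own z axis and vertical below 0.12 rad and linear speed of each of bottle_red, bottle_yellow, bottle_blue, bottle_green, bottle_brown below 0.02 m/s and angular speed of each of bottle_red, bottle_yellow, bottle_blue below 0.2 rad/s and horizontal distance between bottle_yellow and collar_yellow below 0.012 m and z of bottle_yellow in the frame of collar_yellow below 0.006 m and horizontal distance between bottle_blue and collar_blue below 0.012 m and z of bottle_blue in the frame of collar_blue below 0.006 m and distance of each of bottle_green, bottle_brown from where it was at the start of the episode below 0.03 m); the robot touches nothing.
It fails at once if the green capped bottle is moved from its place by more than 30 mm or tipped (distance of bottle_green from where it was at the start of the episode above 0.03 m or angle between bottle_green's own z axis and vertical above 0.5 rad).
It fails at once if the brown bottle is moved from its place by more than 30 mm or tipped (distance of bottle_brown from where it was at the start of the episode above 0.03 m or angle between bottle_brown's own z axis and vertical above 0.5 rad).
It fails at once if the red capped bottle is tipped over (angle between bottle_red's own z axis and vertical above 0.7 rad).
It fails at once if the yellow capped bottle is tipped over (angle between bottle_yellow's own z axis and vertical above 0.7 rad).
It fails at once if the blue capped bottle is tipped over (angle between bottle_blue's own z axis and vertical above 0.7 rad).
It also fails if it takes over 96 s, if anything falls off the work surface, if the arm or the gripper's body presses on something with over 40 N, if the wrist force passes 120 N, or if a joint passes its speed limit or range.

ROBOT

A 7-joint arm with a two-finger parallel gripper is mounted at the origin on a cart in front of the work surface, level with it; the furniture and walls round the work are solid. World frame = base frame: x ahead of the robot, y to its left, z up, the work surface at z = 0. Lengths are in m, angles in degrees, forces in N, time in s.
With the tool pointing down it reaches from about 0.4 to 0.85 m from the base axis. Payload 4.4 kg.
Tool frame: the origin (TCP) lies on the centre line of the jaws, within the pads' length; the fingertips stand 25 mm ahead of it and the grasp point (between the pads) lies 6 mm ahead of it; z points along the fingers, y is the line along which they close (so a half turn about z gives the same grasp; the last joint's range is limited). The gripper opens to 94 mm and grips with 3 to 60 N. Pads are 16 mm wide; open, the fingers measure 119 mm over their backs; the gripper's body (75 mm by 177 mm) begins 78 mm behind the grasp point.
Start: joints at [68.652, 36.005, 2.206, 86.941, -1.547, 57.084, -1.146], TCP at [0.196, -0.62, 0.23] pointing down, gripper open.
Joint ranges: [-175.42, 175.42], [-21.48, 121.26], [-71.46, 75.88], [10.55, 141.38], [-63.04, 243.04], [13.31, 113.54], [-168.57, 168.57]. Speed limits (degrees/s): [147.25, 147.25, 180, 180, 180, 180, 180].

INTERFACE

Orientations are given as [roll, pitch, yaw] about the fixed x, y, z axes, in that order (R = Rz(yaw) Ry(pitch) Rx(roll)).
In Python, from plant import robot, kin, vision gives the robot as it stands. Calls block until the motion is done:
- robot.movep(position, orientation): joint-space move of the TCP to a pose.
- robot.move_straight(position, frame=None, velocity=0.15, threshold=None): straight line of the TCP; frame=None keeps the orientation; velocity is the mean speed in m/s. With threshold (N) it stops when the force on the tool has changed by that much, and returns True; else False.
- robot.movej(angles): joint-space move.
- robot.let_go() and robot.close(strength=None): open the fingers fully, or close them until they stop; strength is the grip in N (None keeps the last).
- robot.pause(seconds).
- kin.ik(position, orientation): joint angles nearest the present ones, or None.
- robot.get_state(): the state.
- vision.get_image(name): name is "scene" or "top" or "wrist"; returns the picture (400x640x3 uint8, red, green, blue); there is no depth.
- vision.camera_model(name): a dict with "K" (3x3 intrinsics, pixels), "R" (3x3) and "t" (3): a world point X has camera coordinates R X + t. Camera axes: x right, y down, z forward; pixel columns grow to the right and rows downward; lengths in m; the calibration is good to about 2 mm. A picture is of the moment at which its call begins: read the wrist's pose just before it. camera_model takes no time and is no camera call; for the wrist camera it gives the pose at the moment of the call.
A pose or a line that the arm cannot do raises robot.Unreachable and nothing moves.
- robot.close_job(): hands the job in; it is judged then, once.
The state is a dict: "t": time; "q": joint angles; "qvel": joint speeds; "joint_torque": joint torques, N m; "tool_pos": TCP position; "eef_rot": TCP orientation; "ft_force": force on the tool from outside, world axes, zero at the start; "moment": the same for the moment, N m; "opening": opening from 0.0 (shut) to 1.0 (fully open); "gripper_force": force on a finger pad.
Only numpy, scipy, OpenCV 4.12 (cv2) and the standard library are available. Lean on these libraries where they do the work, as an engineer would, in place of code of your own. Each camera call takes 0.05 s, during which the arm holds its last target. There are 200 camera calls.

## Working session

There is one attempt and no reset: what is moved stays moved. The work goes in short steps, each a Python script; the robot and the scene stay as the last script left them, time stands still between calls to the robot, and variables do not carry over. Pictures are saved under pics/ and viewed, at most 14 in all, crops included, and the job is handed in when it is done.

```bash
mkdir -p pics
python3 - <<'E'
from plant import robot,kin,vision
import cv2
for n in ("scene","top"):
    im=vision.get_image(n); cv2.imwrite(f"pics/{n}0.png",im[:,:,::-1])
    c=vision.camera_model(n); print(n,c["K"],c["R"],c["t"])
s=robot.get_state(); print(s["t"],s["tool_pos"],s["eef_rot"],s["opening"])
E
```

```text
scene [[436.65105732   0.         316.35983825]
 [  0.         436.65105732 199.92532375]
 [  0.           0.           1.        ]] [[-0.91379672 -0.40604924 -0.00997814]
 [-0.35400584  0.80823873 -0.47056352]
 [ 0.19913668 -0.42646709 -0.8823097 ]] [0.58756274 0.22214726 1.10854365]
top [[495.65970855   0.         314.79236529]
 [  0.         495.65970855 204.90777126]
 [  0.           0.           1.        ]] [[ 0.07006302 -0.99754014 -0.00219935]
 [-0.97247307 -0.0678109  -0.22293004]
 [ 0.22223252  0.01775796 -0.97483197]] [-0.00560295  0.64202224  1.14259941]
0.1 [ 0.19614334 -0.61915168  0.22969122] [-1.79908308e+02  3.50449291e-03  1.75774720e+01] 1.002681865417624
```

View pics/top0.png

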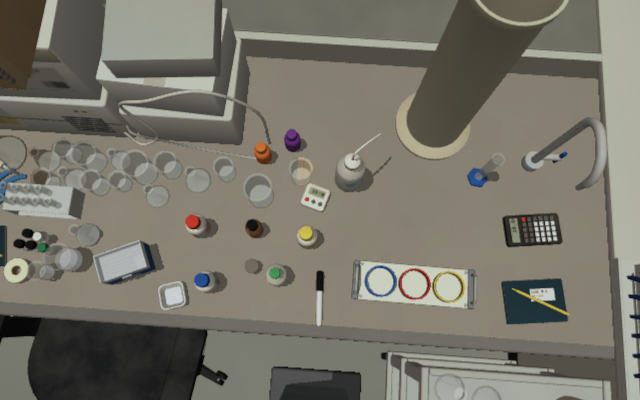

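View pics/scene0.png

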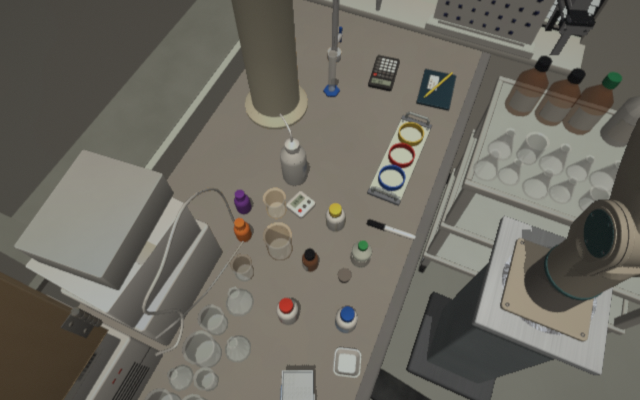

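Top view: caps red (193,221), yellow (306,233), blue (203,280), with green (275,272) and brown (254,228) to be left alone. Collars are blue (381,281), red (415,284) and yellow (449,287). The scene view agrees. Next I localise them by colour in both views.

```bash
cat > h.py <<'E'
from plant import robot,kin,vision
import cv2,numpy as np
def ray(c,uv,z):
    R,t=c["R"],np.array(c["t"]); o=-R.T@t
    d=R.T@np.linalg.solve(c["K"],[uv[0],uv[1],1.0]); return o+d*(z-o[2])/d[2]
def proj(c,X):
    p=c["K"]@(c["R"]@np.array(X)+c["t"]); return p[:2]/p[2]
HUE={"red":(172,8),"yellow":(20,32),"blue":(100,125),"green":(50,85)}
def mask(im,col):
    hsv=cv2.cvtColor(im,cv2.COLOR_RGB2HSV); lo,hi=HUE[col]; h=hsv[...,0]
    hm=(h>=lo)&(h<=hi) if lo<hi else (h>=lo)|(h<=hi)
    return (hm&(hsv[...,1]>110)&(hsv[...,2]>60)).astype(np.uint8)
def near(im,col,uv,r,close=False):
    """hull centroid and bounding size of the colour pixels within r of uv"""
    m=mask(im,col); w=np.zeros_like(m); cv2.circle(w,tuple(int(round(a)) for a in uv),r,1,-1)
    y,x=np.nonzero(m&w); P=np.stack([x,y],1).astype(np.float32)
    return P
E
cat > loc.py <<'E'
from h import *
G={"top":{"red":(193,221),"yellow":(306,233),"blue":(203,280),"green":(275,272)},"scene":{"red":(287,305),"yellow":(335,211),"blue":(347,314),"green":(363,246)}}
C={"top":{"red":(415,284),"yellow":(449,287),"blue":(381,281)},"scene":{"red":(401,155),"yellow":(411,133),"blue":(392,179)}}
for n in G:
    im=vision.get_image(n); c=vision.camera_model(n); print(n,"cam",-c["R"].T@c["t"])
    for k,uv in G[n].items():
        P=near(im,k,uv,13); e,r=cv2.minEnclosingCircle(P); print(" cap",k,len(P),P.mean(0).round(1),round(r,1),ray(c,P.mean(0),.092).round(4))
    for k,uv in C[n].items():
        P=near(im,k,uv,22 if n=="top" else 19); h=cv2.convexHull(P); m=cv2.moments(h); uv=(m["m10"]/m["m00"],m["m01"]/m["m00"])
        print(" collar",k,len(P),np.round(uv,1),cv2.boundingRect(h),ray(c,uv,.030).round(4))
E
python3 loc.py
```

```text
top cam [0.37081915 0.0176567  1.25695615]
 cap red 169 [192.3 221.4] 7.6 [0.5755 0.3285 0.092 ]
 cap yellow 156 [305.8 232.8] 7.3 [0.567  0.0556 0.092 ]
 cap blue 150 [201.3 279.8] 6.9 [0.4392 0.2902 0.092 ]
 cap green 74 [274.7 272.9] 4.8 [0.4672 0.121  0.092 ]
 collar red 182 [414.4 283.6] (399, 269, 32, 30) [ 0.4703 -0.2171  0.03  ]
 collar yellow 196 [448.4 286.5] (433, 272, 32, 30) [ 0.4689 -0.3003  0.03  ]
 collar blue 133 [380.1 280.7] (365, 266, 31, 30) [ 0.4714 -0.1332  0.03  ]
scene cam [0.39480263 0.53178877 1.088476  ]
 cap red 175 [285.7 305. ] 7.6 [0.5732 0.328  0.092 ]
 cap yellow 145 [335.  209.4] 6.8 [0.565  0.0561 0.092 ]
 cap blue 161 [347.  313.6] 7.5 [0.4373 0.2895 0.092 ]
 cap green 64 [362.6 245.3] 4.5 [0.4649 0.1197 0.092 ]
 collar red 200 [401.3 154.6] (389, 143, 26, 25) [ 0.4685 -0.2148  0.03  ]
 collar yellow 198 [410.7 133.3] (399, 122, 25, 24) [ 0.4673 -0.2987  0.03  ]
 collar blue 165 [391.3 177.2] (379, 165, 26, 25) [ 0.4696 -0.1311  0.03  ]
```

```bash
cat >> h.py <<'E'
B={"red":(.5744,.3283),"yellow":(.566,.0558),"blue":(.4383,.2898)}
K={"red":(.4694,-.2160),"yellow":(.4681,-.2995),"blue":(.4705,-.1322)}
E
python3 - <<'E'
from h import *
c=vision.camera_model("scene");t=vision.camera_model("top")
print("pump base/top approx",ray(t,(350,175),.06),ray(t,(352,158),.2),ray(c,(292,145),.2))
print("brown",ray(t,(253,225),.08),ray(c,(310,255),.08))
for n,p in [("way",(.47,-.2,.22))]+[(k,(*B[k],.061)) for k in B]+[(k,(*K[k],.071)) for k in K]:
    for y in (-90,-45,0,45,90):
        try: q=kin.ik(p,[180,0,y])
        except Exception as e: q=None
        print(n,y,None if q is None else np.round(q))
E
```

```text
pump base/top approx [ 0.7267025  -0.04334964  0.06      ] [ 0.72486349 -0.03852837  0.2       ] [ 0.71305835 -0.01419768  0.2       ]
brown [0.57911795 0.18442428 0.08      ] [0.57453156 0.19051954 0.08      ]
way -90 [  -1.   28.   31.  110.  -19.   47. -140.]
way -45 [   8.   26.   17.  110.  -11.   45. -104.]
way 0 [ 17.  25.   4. 110.  -2.  45. -68.]
way 45 [ 26.  26.  -8. 109.   5.  45. -30.]
way 90 [ 34.  26. -19. 109.  12.  46.   8.]
red -90 [ -1.  63. -61.  91.  60.  64. 102.]
red -45 [ -47.   51.   26.   93.  -30.   43. -142.]
red 0 [ -36.   49.    7.   92.   -9.   40. -115.]
red 45 [-29.  49.  -6.  92.   7.  40. -83.]
red 90 [-22.  49. -18.  92.  20.  42. -49.]
yellow -90 [ -27.   47.   30.  108.  -39.   35. -152.]
yellow -45 [ -21.   45.   19.  108.  -26.   32. -119.]
yellow 0 [-14.  43.   8. 108. -12.  30. -87.]
yellow 45 [ -7.  43.  -2. 108.   2.  29. -56.]
yellow 90 [ -1.  43. -12. 108.  16.  31. -24.]
blue -90 [ -60.   47.   37.  115.  -50.   35. -168.]
blue -45 [ -58.   46.   34.  115.  -47.   33. -126.]
blue 0 [ -43.   41.    9.  115.  -14.   25. -112.]
blue 45 [-39.  41.   3. 115.  -5.  25. -77.]
blue 90 [-34.  41.  -4. 114.   6.  25. -42.]
red -90 [   5.   42.   26.  116.  -36.   29. -123.]
red -45 [ 12.  40.  14. 116. -21.  26. -93.]
red 0 [ 18.  40.   5. 116.  -8.  25. -61.]
red 45 [ 24.  39.  -3. 116.   5.  25. -28.]
red 90 [ 30.  40. -12. 115.  18.  26.   5.]
yellow -90 [  13.   44.   26.  110.  -34.   33. -118.]
yellow -45 [ 20.  42.  15. 110. -20.  30. -86.]
yellow 0 [ 26.  42.   6. 110.  -8.  29. -53.]
yellow 45 [ 31.  41.  -2. 110.   3.  29. -18.]
yellow 90 [ 37.  42. -11. 109.  14.  30.  16.]
blue -90 [  -4.   41.   25.  120.  -38.   27. -130.]
blue -45 [   3.   39.   14.  120.  -23.   23. -100.]
blue 0 [ 10.  38.   4. 120.  -7.  22. -71.]
blue 45 [ 15.  38.  -4. 120.   7.  22. -39.]
blue 90 [ 21.  39. -13. 120.  20.  24.  -7.]
```

```bash
cat >> h.py <<'E'
def pick(k,yaw,zhi=.19):
    x,y=B[k]; robot.movep([x,y,zhi],[180,0,yaw])
    if robot.move_straight([x,y,.061],velocity=.12,threshold=8): print("contact on approach",robot.get_state()["tool_pos"]); return False
    robot.close(15); s=robot.get_state(); print(k,"closed",s["opening"],s["gripper_force"],s["tool_pos"],s["t"])
    return 0.4<s["opening"]<0.7
def lift(k):
    x,y=B[k]; robot.move_straight([x,y,.20],velocity=.15); s=robot.get_state(); print("lifted",s["opening"],s["gripper_force"],s["ft_force"])
def place(k,xy=None):
    x,y=xy or K[k]
    robot.movep([x,y,.20],[180,0,90])
    print("over",robot.get_state()["tool_pos"])
    robot.move_straight([x,y,.12],velocity=.15)
    hit=robot.move_straight([x,y,.0705],velocity=.05,threshold=6)
    s=robot.get_state(); print(k,"down",hit,s["tool_pos"],s["ft_force"],s["opening"])
    return s["tool_pos"][2]<.076
def release(k):
    x,y=robot.get_state()["tool_pos"][:2]; robot.let_go(); robot.move_straight([x,y,.20],velocity=.15); print("t",robot.get_state()["t"])
def snap(n,f): cv2.imwrite(f"pics/{f}.png",vision.get_image(n)[:,:,::-1])
E
python3 - <<'E'
from h import *
robot.movep([.47,-.2,.22],[180,0,90])
if pick("yellow",90):
    lift("yellow")
    if place("yellow"): release("yellow")
snap("scene","y1")
E
```

```text
yellow closed 0.5414776383119155 15.001142673413597 [0.56593309 0.05583678 0.06101189] 5.05
lifted 0.5384926025281497 15.000277019471469 [-0.38598359 -0.30551092 -2.32745524]
over [ 0.46919129 -0.29777263  0.2000016 ]
yellow down True [ 0.4676201  -0.29924898  0.07091392] [-0.16588487  0.45267624  5.03726731] 0.5390351674097461
t 10.9583
```

View pics/y1.png

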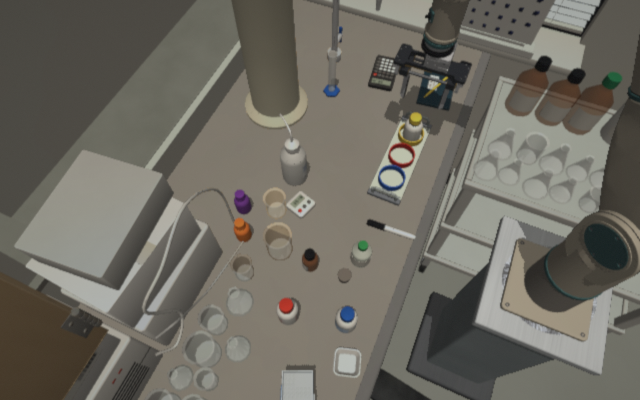

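The yellow bottle stands in its collar at (414,128). Next are red and blue, using a waypoint that keeps clear of the pump bottle.

Run:
```python
from h import *
ok=True
for k,yaw in (("red",0),("blue",90)):
    robot.movep([.47,.05,.2],[180,0,90 if k=="blue" else 45])
    ok=pick(k,yaw)
    if not ok: break
    lift(k); robot.movep([.47,.05,.2],[180,0,90 if k=="blue" else 60])
    ok=place(k)
    if not ok: break
    release(k)
if ok: robot.movep([.50,.04,.25],[180,0,90]); 
snap("top","end_top"); snap("scene","end_scene")
c=vision.camera_model("top"); im=vision.get_image("top")
for k in K:
    P=near(im,k,proj(c,(*K[k],.102)),9)
    if len(P): print(k,len(P),ray(c,P.mean(0),.102).round(4),K[k])
```

```text
red closed 0.5379113506302965 14.99993807519786 [0.57440495 0.32822142 0.06103548] 15.4333
lifted 0.542394684489869 14.999662132468075 [ 0.64621119  0.00948367 -1.38005334]
over [ 0.47030203 -0.21416708  0.19989175]
red down True [ 0.46901631 -0.21572727  0.07089677] [-0.26455625 -0.10336936  5.10164544] 0.5415268412742194
t 22.1417
blue closed 0.538359777723732 14.999989033676684 [0.43824226 0.28982004 0.06103952] 26.1
lifted 0.538804477187756 14.999815751798451 [ 0.6922015  -0.47308249 -2.21438413]
over [ 0.47119772 -0.13008425  0.20004229]
blue down True [ 0.47014865 -0.13206278  0.07095504] [-0.36350559 -0.04375674  5.85650958] 0.5397481986760324
t 32.35
red 198 [ 0.4703 -0.2159  0.102 ] (0.4694, -0.216)
yellow 197 [ 0.4693 -0.2982  0.102 ] (0.4681, -0.2995)
blue 146 [ 0.4706 -0.1309  0.102 ] (0.4705, -0.1322)
```

View pics/end_top.png

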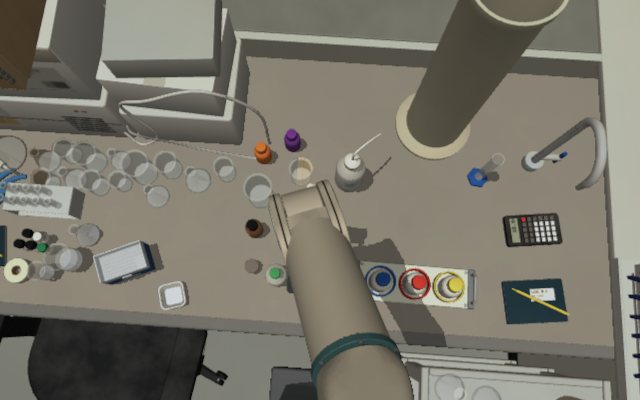

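View pics/end_scene.png

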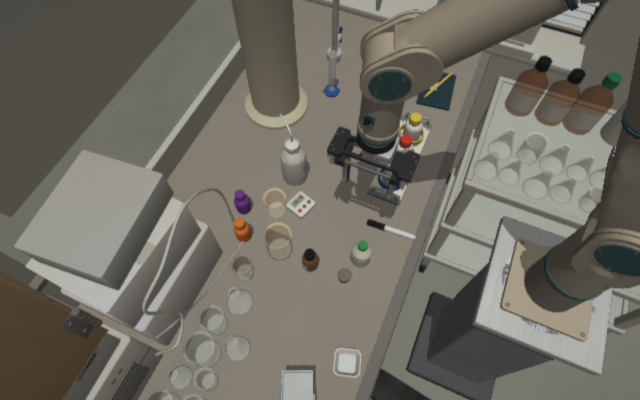

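The top view shows the blue (383,279), red (419,282) and yellow (454,285) caps upright, each in its matching collar. Their measured centres are within 2 mm of the collar centres. Green (275,272) and brown (254,228) have not moved, and the robot is clear of everything.

```bash
python3 -c "
from plant import robot
robot.pause(0.5); print(robot.close_job(), robot.get_state()['t'])"
```

```text
the job is handed in; nothing more can be done
the job is handed in; nothing more can be done
```

The red, yellow and blue bottles stand upright in the collars of their own colours, within about 2 mm of centre by camera, the green and brown bottles were left where they stood, and the job is handed in at about 34 s; the judge's verdict was not shown.

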